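Turn the mask plaque face up

TASK

Turn the eight-sided plaque over so that its mask face looks up, and leave it lying flat on the stand's raised felt pad beyond it. Leave the square plaque, the little jar and the modelling spatula on the stand where they are.

Things in the scene. Friction and masses are not known exactly. Their poses are not given: they have to be found in the camera images.
- stand: Fixed timber block, 50 mm high, x -80 to +175 mm, y -190 to +190 mm. Origin on the table below the step line; x points across the step, away from the robot, y along it, z up. A 10 mm felt-covered panel (firm) lies on it from x = 0 on: its near edge is a 10 mm high step along y, against which a plaque can pivot. In front of the block the table is free. Yaw within 0.3 rad.
- pad (a point): Middle of the raised felt pad's top face, 60 mm above the table: x = +87.5 mm, y = 0 of the stand. The pad is 175 mm (x) by 380 mm (y).
- octagon: The loose eight-sided plywood plaque, about 110 g: 110 mm across the flats, 12 mm thick, corners cut by 26 mm (straight sides 58 mm, square to its x and y). Origin at its centre, half-way through. Its z axis points out of the plain back: up at the start, down when turned. The face, down at the start, has a rim 8 mm wide and 6 mm high round a lower grey and black mask relief.
- near_side (a point): Lower edge, at the middle, of the eight-sided plaque's side nearest the robot at the start (it moves with the plaque). There the plaque juts out 33 to 41 mm over the front of the block, 50 mm above the table. The plaque lies on the block's low part, square to the stand within 0.04 rad, far side 3 to 10 mm short of the step, about 95 mm left or right of the stand's middle.
- square: A square plywood plaque, 110 x 110 x 12 mm, otherwise like the eight-sided one, lying face down the same way in the other place on the stand. To be left alone. Origin at its centre.
- jar: Small closed paint jar, 36 mm diameter, 45 mm high, standing loose on the pad about 80 mm beyond the step, in the middle of the stand's length. Origin at the centre of its underside. To be left alone.
- modeller: Flat wooden modelling spatula, 160 mm long, up to 24 mm wide, 6 mm thick, lying loose along the far edge of the pad about 152 mm beyond the step. Origin under its middle. To be left alone.
There are look-alikes about, which are no part of the job. What is shaped like the octagon but purple or yellow is not meant.

How it is judged:
By the outcome, as a careful person would: the job done as asked, in the order asked, and still so for the second after the job is handed in, with the robot touching nothing.
It also fails if it takes over 38 s, if anything falls off the work surface, if the arm or the gripper's body presses on something with over 40 N, if the wrist force passes 120 N, or if a joint passes its speed limit or range.

ROBOT

A 6-joint arm with a two-finger parallel gripper is mounted at the origin on the work surface. World frame = base frame: x ahead of the robot, y to its left, z up, the work surface at z = 0. Lengths are in mm, angles in degrees, forces in N, time in s.
With the tool pointing down it reaches from about 325 to 925 mm from the base axis. Payload 3.1 kg.
Tool frame: the origin (TCP) lies at the very end of the fingers, on their centre line; the grasp point (between the pads) lies grasp_offset behind it (grasp_offset is the distance from the TCP to the grasp point, in mm); z points along the fingers, x is the direction in which the jaws open and shut, and the axes are right-handed (so a half turn about z gives the same grasp; the last joint's range is limited). The gripper opens to 85 mm and grips with 20 to 120 N. Pads are 22 mm wide; open, the fingers measure 114 mm over their backs; the gripper's body (76 mm by 85 mm) begins 54 mm behind the grasp point. The pads swing forward as they close: fully open they stand 13 mm farther back than shut.
Start: joints at [-73.923, 12.427, 92.441, -0, 75.132, -6.429], TCP at [239.257, -577.404, 231.3] pointing down, gripper open.
Joint ranges: [-157.48, 157.48], [-44.54, 120.13], [17.64, 146.25], [-64.5, 244.5], [7.68, 150.69], [-147.95, 147.95]. Speed limits (degrees/s): [159.86, 159.86, 180, 180, 180, 180].

INTERFACE

Orientations are given as [roll, pitch, yaw] about the fixed x, y, z axes, in that order (R = Rz(yaw) Ry(pitch) Rx(roll)).
In Python, from station import * gives the robot as it stands. Calls block until the motion is done:
- goto(position, orientation): joint-space move of the TCP to a pose.
- move_l(position, attitude=None, speed=150): straight line of the TCP; attitude=None keeps the orientation; speed is the mean speed in mm/s.
- move_j(angles): joint-space move.
- grip(opening, squeeze=None): finger opening in mm; squeeze is the grip in N (None keeps the last); returns when the fingers have stopped.
- wait(seconds).
- solve_ik(position, orientation): joint angles nearest the present ones, or None.
- get_obs(): the state.
- get_image(name): name is "side" or "top" or "wrist"; returns the picture (384x512x3 uint8, red, green, blue); there is no depth.
- get_calibration(name): a dict with "fx", "fy", "cx", "cy" (pixels), "R" (3x3) and "t" (3): a world point X has camera coordinates R X + t; the wrist camera has in their place "mount" (4x4, takes a point from camera to tool coordinates, whose origin is the TCP and whose axes are the tool frame's). Camera axes: x right, y down, z forward; pixel columns grow to the right and rows downward; lengths in mm; the calibration is good to about 2 mm. A picture is of the moment at which its call begins: read the wrist's pose just before it. get_calibration takes no time and is no camera call.
A pose or a line that the arm cannot do raises Unreachable and nothing moves.
- sign_off(): hands the job in, once; it reports no verdict.
Trained networks look in the newest picture that a camera, given by its name, has taken for a name from the list of things; names that differ only in an ending like _2 or _b are one class to them, and where a whole thing is asked for, a point or a joint stands for the part that bears it (a point fixed in the world has none). Each returns a list of dicts, best first, with "score" (0 to 1); they miss things now and then, are a little off and sometimes report something else, mostly with a low value. They report only what shows in the picture. A call takes as long as a camera call. They do not tell look-alikes from the thing itself.
- spot_in(name, camera): "extent" ([centre column, centre row, width, height] in pixels, round what is visible of it).
- regions_of(name, camera): "region" (384x512 bool, what is visible of it) and "extent" ([centre column, centre row, width, height] in pixels, round what is visible of it).
The state is a dict: "t": time; "joint_pos": joint angles; "qvel": joint speeds; "effort": joint torques, N m; "tcp_pos": TCP position; "ee_rot": TCP orientation; "wrist_force": force on the tool from outside, world axes, zero at the start; "moment": the same for the moment, N m; "grip_width": finger opening in mm.
Only numpy, scipy, OpenCV 4.12 (cv2) and the standard library are available. Lean on these libraries where they do the work, as an engineer would, in place of code of your own. Each camera call takes 0.05 s, during which the arm holds its last target.

## Working session

There is one attempt and no reset: what is moved stays moved. The work goes in short steps, each a Python script; the robot and the scene stay as the last script left them, time stands still between calls to the robot, and variables do not carry over. Pictures are saved under pics/ and viewed, and the job is handed in when it is done.

```bash
ls; mkdir -p pics
python3 - <<'E'
from station import *
import cv2
o=get_obs(); print({k:o[k] for k in('t','tcp_pos','ee_rot','grip_width','wrist_force')})
try: print(grasp_offset)
except Exception as e: print(e)
for n in('side','top'):
    cv2.imwrite(f'pics/{n}0.png',get_image(n)[:,:,::-1])
    print(n,get_calibration(n))
    for nm in('octagon','square','stand','jar'):
        print(nm,[(round(d['score'],2),[int(v) for v in d['extent']]) for d in spot_in(nm,n)][:4])
print(get_calibration('wrist'))
E
```

```text
pics
{'t': 0.0, 'tcp_pos': array([ 239.04164908, -576.59500109,  229.95913767]), 'ee_rot': array([-1.79982946e+02,  1.36531948e-01, -6.74949184e+01]), 'grip_width': 85.40793110631081, 'wrist_force': array([ 0.26450595, -0.47578651, -0.09366317])}
18.700000000000003
side {'fx': 383.82550437141424, 'fy': 383.82550437141424, 'cx': 258.70129346696035, 'cy': 190.92098372081668, 'R': array([[-0.9894197 , -0.14431949,  0.01485075],
       [-0.11856648,  0.74535559, -0.6560389 ],
       [ 0.08361011, -0.65085861, -0.75458096]]), 't': array([556.40362027,  81.51816595, 748.55944614])}
octagon [(0.94, [296, 162, 62, 43]), (0.75, [362, 161, 59, 42]), (0.72, [367, 251, 66, 61])]
square [(0.97, [260, 234, 83, 75])]
stand [(0.85, [215, 203, 199, 186])]
jar [(0.78, [204, 159, 20, 28])]
top {'fx': 386.24055927855477, 'fy': 386.24055927855477, 'cx': 251.60738996443484, 'cy': 187.72427375857015, 'R': array([[-0.02430045, -0.99967704, -0.00743682],
       [-0.98491495,  0.02521514, -0.17119211],
       [ 0.17132434,  0.00316459, -0.9852096 ]]), 't': array([ 38.42200477, 567.57955089, 754.30963705])}
octagon [(0.93, [217, 296, 60, 59]), (0.76, [297, 222, 57, 53]), (0.75, [330, 288, 57, 60])]
square [(0.63, [205, 204, 64, 57])]
stand [(0.78, [257, 161, 195, 154])]
jar [(0.62, [264, 136, 15, 25])]
{'fx': 323.40547677821917, 'fy': 323.40547677821917, 'cx': 256.39983507234393, 'cy': 186.47060465410058, 'mount': array([[ 9.99999894e-01,  3.58158996e-04, -2.89840335e-04,
         1.30354067e+00],
       [-2.63171836e-04,  9.60365077e-01,  2.78745135e-01,
        -7.07376016e+01],
       [ 3.78187613e-04, -2.78745029e-01,  9.60365069e-01,
        -1.42139478e+02],
       [ 0.00000000e+00,  0.00000000e+00,  0.00000000e+00,
         1.00000000e+00]])}
```

Run:
```python
import cv2
a=cv2.imread('pics/top0.png');cv2.imwrite('pics/top0z.png',cv2.resize(a[60:360,120:400],None,fx=2,fy=2,interpolation=cv2.INTER_CUBIC)[:, :])
b=cv2.imread('pics/side0.png');cv2.imwrite('pics/side0z.png',cv2.resize(b[60:350,80:430],None,fx=2,fy=2,interpolation=cv2.INTER_CUBIC))
```

```text
(no output)
```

View pics/top0z.png

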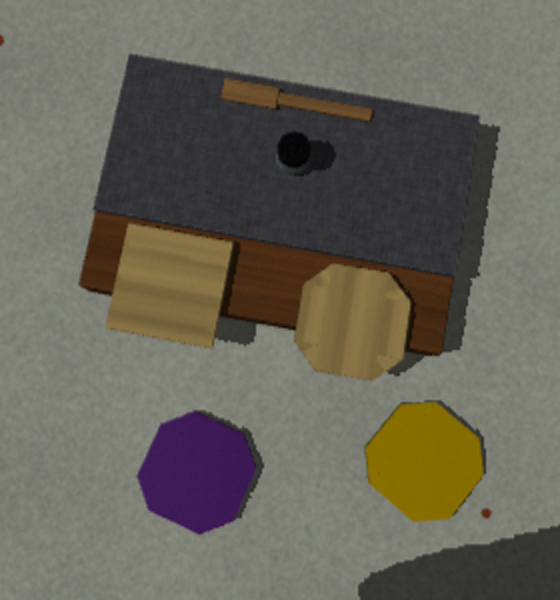

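View pics/side0z.png

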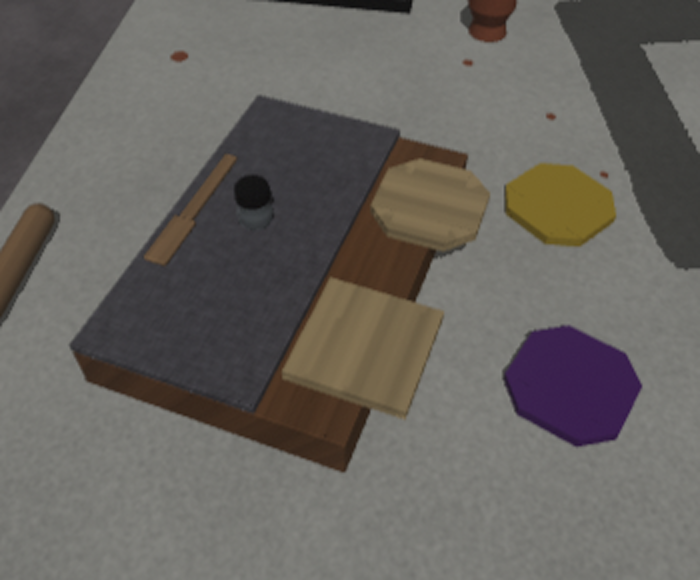

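The wooden octagon at top pixel (297,222) (side pixel 296,162) is the one on the stand. The purple one (217,296) and the yellow one (330,288) lie on the table, so they are look-alikes. The top crop above shows this clearly. Next I measure the positions.

```bash
cat > h.py <<'E'
from station import *
import numpy as np, cv2
from scipy.optimize import least_squares
from scipy.spatial.transform import Rotation as Ro
def proj(n,X):
    c=get_calibration(n);P=np.atleast_2d(X)@np.array(c['R']).T+c['t']
    return np.c_[c['fx']*P[:,0]/P[:,2]+c['cx'],c['fy']*P[:,1]/P[:,2]+c['cy']]
def back(n,uv,z):
    c=get_calibration(n);uv=np.atleast_2d(uv).astype(float)
    d=np.c_[(uv[:,0]-c['cx'])/c['fx'],(uv[:,1]-c['cy'])/c['fy'],np.ones(len(uv))]@np.array(c['R'])
    o=-np.array(c['R']).T@c['t'];s=(z-o[2])/d[:,2];return o+d*s[:,None]
def tf(p,L):  # p=x,y,yaw
    L=np.atleast_2d(L);c,s=np.cos(p[2]),np.sin(p[2])
    return np.c_[p[0]+c*L[:,0]-s*L[:,1],p[1]+s*L[:,0]+c*L[:,1],L[:,2]]
OCT=np.array([[55,29],[55,-29],[29,-55],[-29,-55],[-55,-29],[-55,29],[-29,55],[29,55.]])
def octmask(n,p,z0=50,z1=62):
    m=np.zeros((384*4,512*4),np.uint8)
    pts=np.vstack([proj(n,tf(p,np.c_[OCT,np.full(8,z)])) for z in(z0,z1)])
    h=cv2.convexHull(((pts+.5)*4).astype(np.int32).reshape(-1,1,2));cv2.fillConvexPoly(m,h,255)
    return cv2.resize(m,(512,384),interpolation=cv2.INTER_AREA)/255.
E
python3 - <<'E'
from h import *
L=np.array([[0,190,60],[0,-190,60],[175,190,60],[175,-190,60.]])
T=np.array([[95,210],[452,275],[131,56],[478,116]])/2+[120,60]
S=np.array([[252,410],[400,128],[73,347],[260,97]])/2+[80,60]
for use in('t','s','ts'):
    f=lambda p:np.r_[(proj('top',tf(p,L))-T).ravel()*('t' in use),(proj('side',tf(p,L))-S).ravel()*('s' in use)]
    r=least_squares(f,[550,0,0]);print(use,r.x,np.abs(r.fun).max())
st=r.x
M={}
for n,ref in(('top',(297,222)),('side',(296,162))):
    get_image(n)
    for d in regions_of('octagon',n):
        if np.hypot(*(np.array(d['extent'][:2])-ref))<12: M[n]=d['region']; print(n,d['score'],d['region'].sum(),d['extent']); break
for use in(('top',),('side',),('top','side')):
    f=lambda p:np.concatenate([(cv2.GaussianBlur(octmask(n,[p[0],p[1],p[2]/100]),(0,0),2)-cv2.GaussianBlur(M[n].astype(float),(0,0),2)).ravel() for n in use])
    g=back(use[0],(297,222) if use[0]=='top' else (296,162),60)[0]
    r=least_squares(f,[g[0],g[1],st[2]*100],diff_step=2e-3,x_scale=[5,5,5])
    p=r.x.copy();p[2]/=100
    q=np.array([p[0]-st[0],p[1]-st[1]]);c,s=np.cos(st[2]),np.sin(st[2])
    print(use,p,r.cost,'in stand',[c*q[0]+s*q[1],-s*q[0]+c*q[1],p[2]-st[2]])
    octp=p
for n,o in (('yellow',(330,288)),('purple',(217,296))): print(n,back('top',o,12))
np.savez('pose.npz',st=st,oc=octp)
E
```

```text
t [ 5.79160981e+02  1.45772631e+01 -2.10653714e-01] 1.8075632423947354
s [ 5.78100694e+02  1.72678200e+01 -2.11187809e-01] 1.4664499591697222
ts [ 5.78713405e+02  1.56971393e+01 -2.10623356e-01] 1.8734688615642199
top 0.9 2706 [296.9, 221.2, 57.4, 54.2]
('top',) [ 4.98265893e+02 -6.40373100e+01 -2.26832159e-01] 2.550944561402224 in stand [np.float64(-61.99964191842807), np.float64(-94.79150300157454), np.float64(-0.01620880241366171)]Traceback (most recent call last):
  File "<stdin>", line 17, in <module>
    return func(*args, **kwargs)
    vector_fun = VectorFunction(
        fun_wrapped,
    ...<6 lines>...
        workers=workers
    )
    self._update_fun()
    ~~~~~~~~~~~~~~~~^^
    self.f = self.fun_wrapped(xp_copy(self.x))
             ~~~~~~~~~~~~~~~~^^^^^^^^^^^^^^^^^
    return np.atleast_1d(self.fun(x))
                         ~~~~~~~~^^^
    return self.f(x, *self.args, **self.kwargs)
           ~~~~~~^^^^^^^^^^^^^^^^^^^^^^^^^^^^^^
  File "<stdin>", line 15, in <lambda>
KeyError: 'side'
```

Measured in the stand frame, the octagon is at x=-62, y=-95, with its far side 7 mm short of the step and 37 mm of overhang. That matches the description. The plan is to grip the near edge with the tool pitched down and the jaws vertical, lift, roll 180° about the tool axis, set the far edge on the pad and release. I check IK first.

```bash
cat >> h.py <<'E'
D=np.load('pose.npz') if __import__('os').path.exists('pose.npz') else None
def rpy(a,psi,sgn):
    # a: pitch below horizontal (deg); tool x = sgn*plaque normal
    a=np.radians(a);h=np.array([np.cos(psi),np.sin(psi),0]);k=np.array([0,0,1.])
    z=h*np.cos(a)-k*np.sin(a);x=sgn*(h*np.sin(a)+k*np.cos(a));y=np.cross(z,x)
    return Ro.from_matrix(np.c_[x,y,z]).as_euler('xyz',degrees=True)
def stp(x,y,z): return tf(D['st'],[x,y,z])[0]
E
python3 - <<'E'
from h import *
psi=D['oc'][2]
print(grasp_offset)
for a in(0,10,15,20,25,30,40):
  for s in(1,-1):
    out=[]
    for P in(stp(-92,-95,60),stp(-92,-95,70),stp(-60,-95,200),stp(50,-95,110),stp(-160,-95,70)):
        q=solve_ik(P,rpy(a,psi,s)); out.append(None if q is None else np.round(q).astype(int).tolist())
    print(a,s,out)
E
```

```text
Traceback (most recent call last):
TypeError: 'NoneType' object is not subscriptable
```

```bash
python3 -c "
import numpy as np
np.savez('pose.npz',st=[578.71,15.70,-.2106],oc=[498.27,-64.04,-.2268])"
python3 - <<'E'
from h import *
psi=D['oc'][2]
print(grasp_offset)
for a in(0,10,15,20,25,30,40):
  for s in(1,-1):
    out=[]
    for P in(stp(-92,-95,60),stp(-92,-95,70),stp(-60,-95,200),stp(50,-95,110),stp(-160,-95,70)):
        q=solve_ik(P,rpy(a,psi,s)); out.append(None if q is None else np.round(q).astype(int).tolist())
    print(a,s,out)
E
```

```text
18.700000000000003
0 1 [[-153, 118, 144, 80, 41, 103], [-153, 117, 145, 81, 41, 102], None, None, None]
0 -1 [[-153, 118, 144, 80, 41, -77], [-153, 117, 145, 81, 41, -78], None, [-17, 34, 135, 176, 79, 1], None]
10 1 [None, None, None, None, None]
10 -1 [None, None, None, [-16, 24, 137, 176, 61, 1], None]
15 1 [None, None, None, None, None]
15 -1 [None, None, None, [-16, 19, 138, 176, 51, 2], None]
20 1 [None, None, None, None, None]
20 -1 [None, None, None, [-16, 14, 137, 175, 42, 2], None]
25 1 [None, None, None, None, None]
25 -1 [None, None, None, [-16, 11, 137, 175, 32, 3], None]
30 1 [None, None, None, None, None]
30 -1 [None, None, None, [-16, 7, 136, 173, 23, 5], None]
40 1 [None, None, [-17, -27, 144, 14, 14, -16], None, None]
40 -1 [None, None, None, None, None]<sys>:0: UserWarning: Gimbal lock detected. Setting third angle to zero since it is not possible to uniquely determine all angles.
```

```bash
python3 - <<'E' 2>/dev/null
from h import *
c=D['oc']; print('yellow',back('top',(330,288),12),'purple',back('top',(217,296),12))
inv=lambda P:np.array([[np.cos(.2106),-np.sin(.2106)],[np.sin(.2106),np.cos(.2106)]])@(P[:2]-D['st'][:2])
print('yel in stand',inv(back('top',(330,288),12)[0]))
for hd in(-90,-75,-60,-45,-30,30,45,60,75,90):
  psi=c[2]+np.radians(hd);h=np.array([np.cos(psi),np.sin(psi)])
  dist=59.4 if abs(hd)==45 else 57
  for a in(0,8,15,25):
   for s in(1,-1):
    out=[]
    for z,back_ in((56,32),(56,100),(180,32)):
        P=np.r_[c[:2]-h*back_,z+ (110*np.sin(np.radians(a)) if z<100 else 0)*.75]
        q=solve_ik(P,rpy(a,psi,s)); out.append(None if q is None else np.round(q).astype(int).tolist())
    if out[0]: print(hd,a,s,out)
E
```

```text
yellow [[ 358.95253806 -133.52653697   12.        ]] purple [[348.38211726 101.8038979   12.        ]]
yel in stand [-183.70675421 -191.86904355]
-90 0 -1 [[18, 55, 92, -63, 107, -29], [23, 58, 85, -60, 111, -31], None]
-90 8 -1 [[18, 49, 95, -60, 101, -31], [23, 52, 88, -56, 106, -33], [18, 37, 98, -62, 105, -39]]
-90 15 1 [[18, 43, 97, -57, 97, 146], [23, 47, 91, -53, 101, 146], [18, 33, 99, -58, 101, 139]]
-90 15 -1 [[18, 43, 97, -57, 97, -34], [23, 47, 91, -53, 101, -34], [18, 33, 99, -58, 101, -41]]
-90 25 1 [[16, 36, 100, -52, 90, 143], [21, 39, 94, -49, 95, 143], [16, 27, 101, -53, 95, 136]]
-90 25 -1 [[16, 36, 100, -52, 90, -37], [21, 39, 94, -49, 95, -37], [16, 27, 101, -53, 95, -44]]
-75 25 1 [[19, 30, 110, -61, 81, 142], [26, 33, 105, -56, 86, 142], [19, 20, 110, -60, 86, 134]]
-75 25 -1 [[19, 30, 110, -61, 81, -38], [26, 33, 105, -56, 86, -38], [19, 20, 110, -60, 86, -46]]
-30 0 -1 [[20, 45, 132, 243, 88, -3], None, [20, 19, 140, 244, 81, -19]]
-30 8 -1 [[19, 34, 136, 244, 77, -9], None, None]
30 0 -1 [[-60, 46, 138, 103, 91, -4], [-78, 48, 140, 85, 89, -7], None]
30 8 -1
[... 1136 characters left out ...]
 35, 115, 60, 89, 27], [-61, 36, 112, 55, 93, 27], [-54, 21, 117, 61, 95, 37]]
75 25 1 [[-52, 26, 117, 57, 83, -147], None, [-52, 15, 118, 56, 89, -138]]
75 25 -1 [[-52, 26, 117, 57, 83, 33], [-59, 28, 114, 51, 87, 32], [-52, 15, 118, 56, 89, 42]]
90 0 -1 [[-50, 52, 99, 57, 107, 24], [-55, 54, 94, 53, 111, 25], [-50, 37, 105, 60, 112, 32]]
90 8 -1 [[-50, 45, 102, 54, 101, 26], [-55, 48, 97, 50, 105, 27], [-50, 32, 106, 56, 107, 34]]
90 15 -1 [[-49, 40, 104, 52, 97, 29], [-54, 42, 99, 48, 101, 28], [-49, 28, 107, 53, 103, 36]]
90 25 1 [[-47, 32, 107, 48, 91, -147], None, [-47, 22, 108, 49, 97, -141]]
90 25 -1 [[-47, 32, 107, 48, 91, 33], [-53, 34, 103, 44, 95, 32], [-47, 22, 108, 49, 97, 39]]
```

```bash
python3 - <<'E' 2>/dev/null
from h import *
c=D['oc']
for cx,cy in((75,-95),(80,-85),(72,-105)):
 C=stp(cx,cy,0)[:2]
 for hd in range(-180,180,15):
  psi=D['st'][2]+np.radians(hd);h=np.array([np.cos(psi),np.sin(psi)])
  for a in(10,15,20,25,30):
    A=np.radians(a)
    # low edge 59 beyond centre on pad z60 ; plaque centre height; tcp 32 back from centre
    P=np.r_[C-h*32*np.cos(A),60+(59+32)*np.sin(A)+6*np.cos(A)+2]
    q=solve_ik(P,rpy(a,psi,1)); q2=solve_ik(P+[0,0,70],rpy(a,psi,1))
    if q is not None: print((cx,cy),hd,a,np.round(q).astype(int).tolist(),None if q2 is None else np.round(q2).astype(int).tolist());break
E
```

```text
(75, -95) -150 10 [-4, 78, 33, -37, 143, 145] [-4, 72, 36, -39, 145, 142]
(75, -95) -135 10 [1, 73, 43, -45, 133, 139] [1, 67, 45, -48, 135, 136]
(75, -95) -120 10 [6, 67, 54, -52, 122, 137] [6, 61, 56, -54, 125, 133]
(75, -95) -105 10 [10, 60, 66, -58, 112, 136] [10, 54, 68, -60, 114, 132]
(75, -95) -90 15 [12, 51, 80, -63, 98, 136] [12, 44, 82, -63, 100, 132]
(75, -95) -75 30 [12, 34, 96, -61, 77, 129] [12, 28, 96, -60, 80, 123]
(75, -95) 15 30 [-29, 8, 135, 122, 32, -143] [-29, -4, 135, 103, 28, -122]
(75, -95) 30 25 [-39, 16, 130, 103, 51, -143] [-39, 5, 131, 95, 50, -130]
(75, -95) 45 20 [-45, 26, 122, 89, 67, -145] [-45, 16, 123, 85, 67, -135]
(75, -95) 60 15 [-46, 35, 110, 78, 80, -145] [-46, 27, 112, 77, 82, -138]
(75, -95) 75 10 [-45, 45, 97, 69, 93, -144] [-45, 38, 99, 70, 95, -139]
(75, -95) 90 10 [-42, 51, 85, 61, 103, -142] [-42, 44, 87, 62, 105, -138]
(75, -95) 105 10 [-38, 57, 72, 53, 113, -141] [-38, 51, 74, 55, 115, -137]
(75, -95) 120 10 [-34, 64, 60, 47, 123, -142] [-34, 58, 62, 49, 126, -139]
(75, -95) 135 10 [-29, 70, 48, 40, 133, -145] [-29, 64, 51, 42, 136, -14
[... 1520 characters left out ...]
, 27, 97, -61, 80, 123]
(72, -105) 15 30 [-31, 7, 135, 119, 33, -142] [-31, -4, 135, 102, 29, -122]
(72, -105) 30 25 [-41, 16, 130, 102, 52, -143] [-41, 5, 131, 93, 51, -130]
(72, -105) 45 20 [-46, 26, 121, 88, 67, -145] [-46, 16, 123, 84, 68, -135]
(72, -105) 60 15 [-48, 36, 110, 77, 81, -145] [-48, 27, 112, 76, 82, -138]
(72, -105) 75 10 [-46, 45, 97, 69, 94, -145] [-46, 38, 99, 69, 96, -139]
(72, -105) 90 10 [-43, 51, 85, 60, 103, -142] [-43, 44, 87, 61, 106, -138]
(72, -105) 105 10 [-39, 57, 72, 53, 113, -141] [-39, 51, 74, 54, 116, -138]
(72, -105) 120 10 [-35, 64, 60, 46, 124, -142] [-35, 58, 62, 48, 126, -139]
(72, -105) 135 10 [-30, 70, 48, 39, 134, -146] [-30, 64, 51, 41, 136, -143]
```

The arm can't reach the near side with the tool horizontal and pointing radially. It can reach the octagon's outer near corner with heading +45° and pitch 15°. The roll then fits the joint 6 range when placing with heading +90°. I start the approach.

```bash
cat >> h.py <<'E'
def gp(inn,z,a=15,off=0):
    psi=D['oc'][2]+np.pi/4;h=np.array([np.cos(psi),np.sin(psi)])
    return np.r_[D['oc'][:2]+h*(-59.4+inn+off),z],rpy(a,psi,-1)
def snap(n,f,box=None,k=2):
    im=get_image(n)[:,:,::-1]
    if box: im=cv2.resize(im[box[1]:box[3],box[0]:box[2]],None,fx=k,fy=k,interpolation=cv2.INTER_CUBIC)
    cv2.imwrite('pics/'+f,im)
def rep():
    o=get_obs();print('t%.1f'%o['t'],np.round(o['tcp_pos'],1),np.round(o['ee_rot'],1),'w%.1f'%o['grip_width'],'F',np.round(o['wrist_force'],1),'q',np.round(o['joint_pos']))
E
python3 - <<'E'
from h import *
grip(30,60)
P,R=gp(-70,150); goto(P,R); rep()
P,R=gp(-70,56.3); move_l(P,R,120); rep()
P,R=gp(-12,56.3); move_l(P,R,120); rep()
snap('side','s1.png',(200,80,450,270),3);snap('top','t1.png',(220,160,420,310),3)
E
```

```text
t3.0 [ 388.8 -134.   150.3] [-179.5   74.9 -147.5] w29.9 F [-0.2 -0.5 -0.1] q [-77.  11. 139.  66.  86.  29.]
t3.9 [ 388.7 -133.    56.6] [-179.8   75.  -147.8] w29.8 F [-0.4 -0.6  0.9] q [-77.  30. 135.  68.  80.  15.]
t4.5 [ 437.7 -101.9   56.6] [-179.8   75.  -147.7] w30.3 F [-0.9  0.  -0.4] q [-67.  30. 135.  78.  78.  15.]
```

View pics/s1.png

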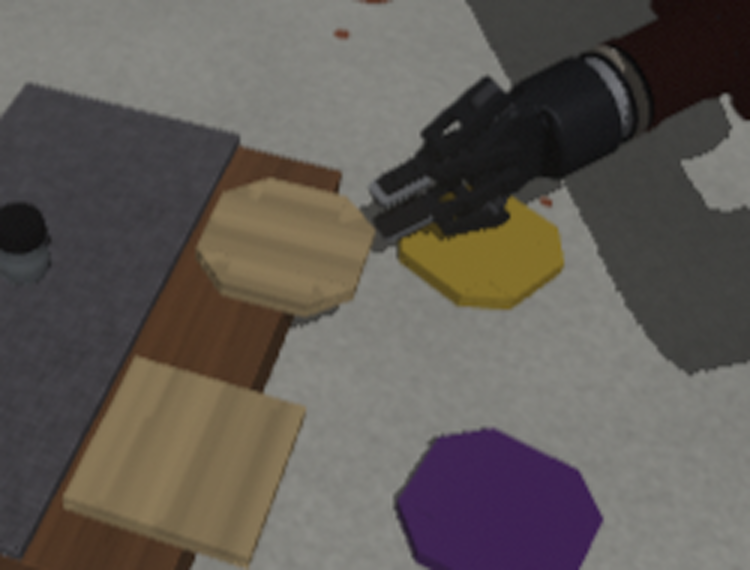

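View pics/t1.png

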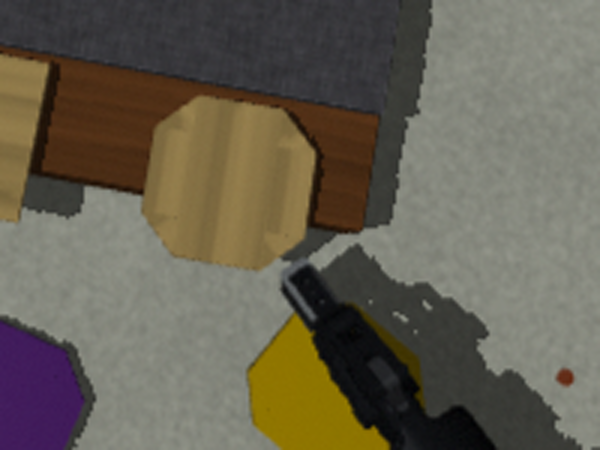

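The side crop shows the open fingers level with the wooden octagon's near corner (crop 375,235). The top crop shows them aligned with its cut corner (crop 285,242), above the yellow look-alike and clear of it. I go in, lift and grip.

Run:
```python
from h import *
P,R=gp(16,56.3); move_l(P,R,80); rep()
# lift to the 15 deg tilted grasp pose, TCP 20 in
P,R=gp(0,81.4,off=59.4-34.5); move_l(P,R,80); rep()
grip(5,70); rep()
snap('side','s2.png',(200,80,450,270),3);snap('top','t2.png',(220,160,420,310),3)
```

```text
t5.1 [461.3 -87.   56.2] [ 180.   75. -148.] w29.9 F [ 0.2 -1.3 -0.2] q [-61.  30. 135.  83.  76.  16.]
t5.6 [468.9 -82.6  81.3] [-179.8   75.  -147.8] w29.7 F [ 0.4 -0.1 -0.3] q [-60.  25. 136.  83.  76.  20.]
t5.9 [469.1 -82.3  81.7] [ 179.9   75.1 -148.1] w9.5 F [-0.2  0.   1.8] q [-60.  25. 136.  83.  77.  20.]
```

View pics/s2.png

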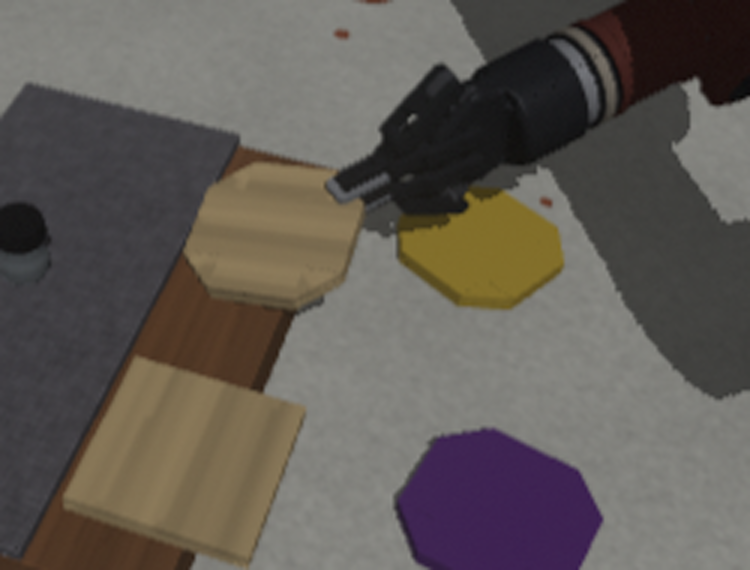

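View pics/t2.png

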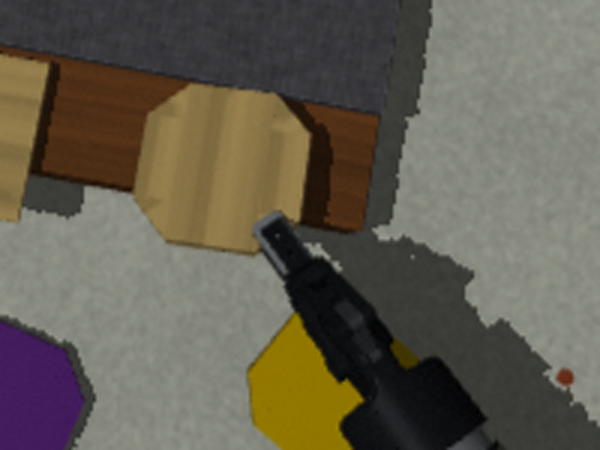

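The views show the octagon tilted with its corner between the fingers (side crop 345,185). The width reads 9.5 mm rather than 12 mm, so I lift and check the hold.

Run:
```python
from h import *
P,R=gp(0,190,off=59.4-34.5); move_l(P,R,120); wait(.3); rep()
snap('side','s3.png',(200,40,450,230),3);snap('wrist','w3.png');snap('top','t3.png',(220,160,420,310),3)
```

```text
t7.4 [468.9 -82.2 189.5] [ 179.7   75.  -148.3] w9.1 F [ 0.6  0.6 -2.3] q [-60.   3. 139.  79.  79.  38.]
```

View pics/s3.png

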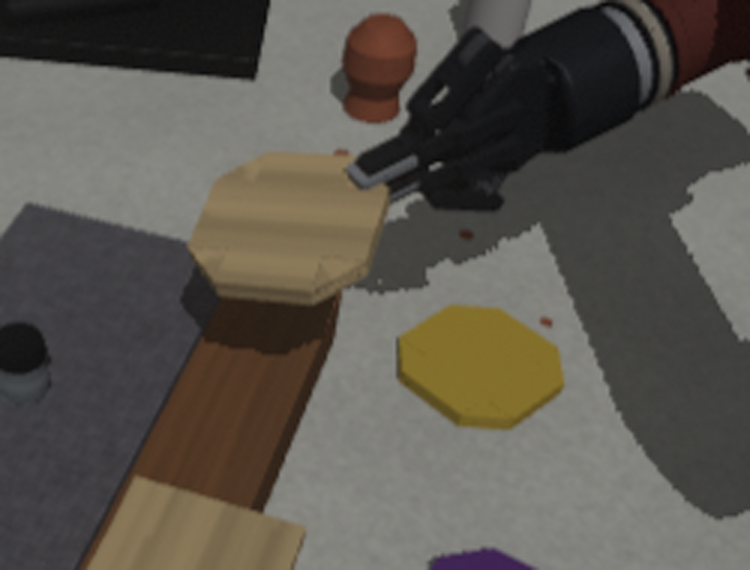

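View pics/w3.png

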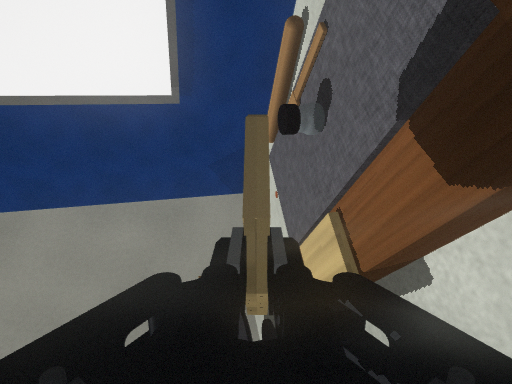

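View pics/t3.png

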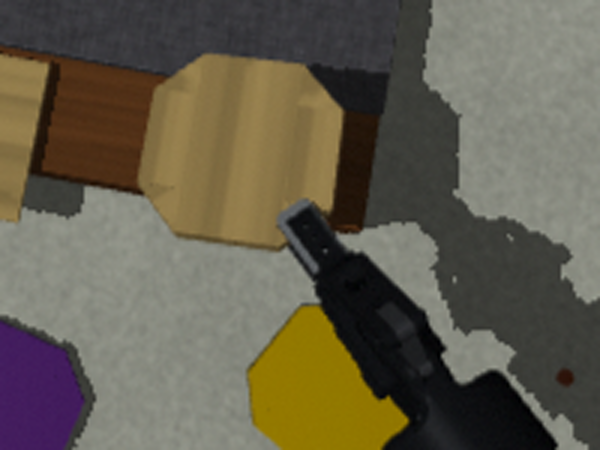

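The plaque is held firmly, in line with the fingers (wrist view at column 257). Next I roll it over in the air, outside the stand's end.

```bash
cat >> h.py <<'E'
def pp(cx,cy,z,s,a=15,hd=90,b=39):
    psi=D['st'][2]+np.radians(hd);h=np.array([np.cos(psi),np.sin(psi)])
    return np.r_[stp(cx,cy,0)[:2]-h*b*np.cos(np.radians(a)),z],rpy(a,psi,s)
E
python3 - <<'E'
from h import *
for x,y,z in((20,-140,230),(40,-140,220),(67,-100,190),(67,-100,94)):
    for s in(-1,1):
        q=solve_ik(*pp(x,y,z,s));print(x,y,z,s,None if q is None else np.round(q))
E
```

```text
20 -140 230 -1 [-48.  33.  92.  56. 109.  45.]
20 -140 230 1 [ -48.   33.   92.   56.  109. -135.]
40 -140 220 -1 [-47.  35.  89.  56. 108.  45.]
40 -140 220 1 [ -47.   35.   89.   56.  108. -135.]
67 -100 190 -1 [-43.  38.  88.  59. 104.  45.]
67 -100 190 1 [ -43.   38.   88.   59.  104. -135.]
67 -100 94 -1 [-43.  47.  87.  57. 100.  39.]
67 -100 94 1 [ -43.   47.   87.   57.  100. -141.]
```

Run:
```python
from h import *
goto(*pp(20,-140,230,-1)); rep()
goto(*pp(20,-140,230,1)); rep()
goto(*pp(67,-100,190,1)); rep()
P,R=pp(67,-100,97,1); move_l(P,R,100); wait(.2); rep()
snap('side','s4.png',(80,60,430,350),2);snap('top','t4.png',(120,60,400,340),2)
```

```text
t8.3 [ 560.3 -161.4  229.1] [ 179.5   75.1 -102.6] w9.1 F [-0.5  0.6 -2.2] q [-48.  33.  92.  56. 109.  45.]
t11.0 [ 561.  -162.2  230.1] [-179.9  -75.    77.9] w9.4 F [ 0.3 -0.6 -0.5] q [ -48.   33.   92.   56.  109. -135.]
t11.4 [ 615.3 -131.6  188.9] [-179.5  -75.1   77.6] w9.2 F [-0.1  0.4 -0.9] q [ -43.   38.   88.   59.  104. -135.]
t12.7 [ 615.8 -133.2   97.8] [179.7 -75.   78.2] w9.4 F [-0.4  0.2 -0.6] q [ -43.   47.   87.   57.  100. -141.]
```

View pics/s4.png

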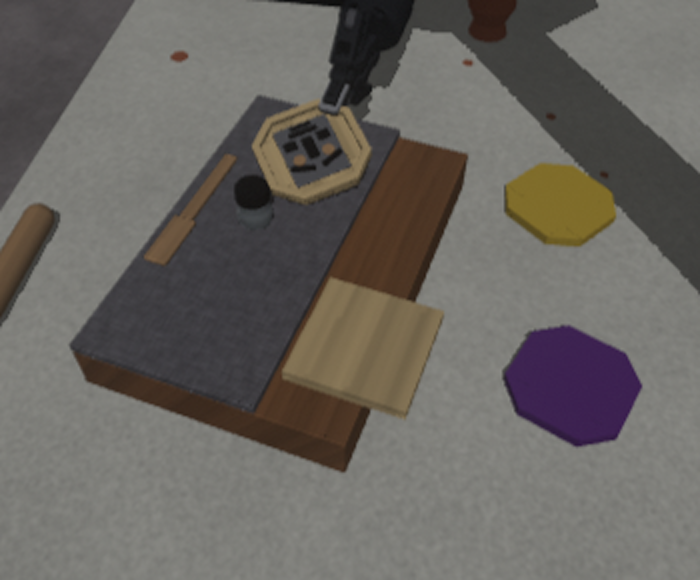

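View pics/t4.png

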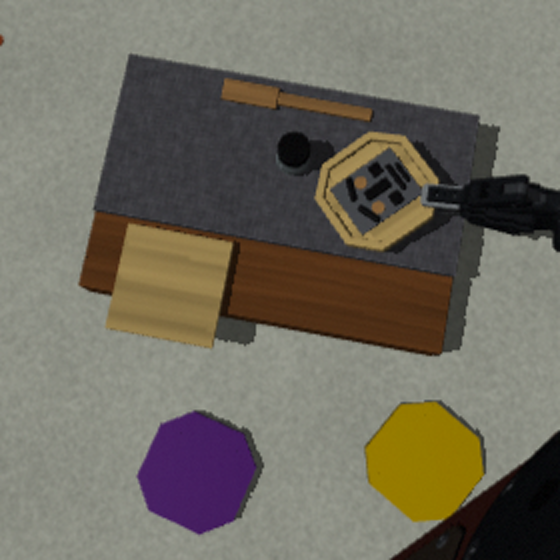

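The mask face is up and the plaque is over the pad, with the jar, spatula and square untouched. I shift it 8 mm further from the jar, lower it, release and withdraw.

Run:
```python
from h import *
P,R=pp(67,-108,97,1); move_l(P,R,60)
z=95
while z>=87:
    P,R=pp(67,-108,z,1); move_l(P,R,30); wait(.1)
    f=get_obs()['wrist_force']; print(z,np.round(f,1))
    if f[2]>1.5: break
    z-=2
rep(); grip(21); rep()
snap('side','s5.png',(180,60,430,250),3)
psi=D['st'][2]+np.pi/2;a=np.radians(15)
b=np.array([-np.cos(psi)*np.cos(a),-np.sin(psi)*np.cos(a),np.sin(a)])
move_l(P+b*60,R,250); wait(.3); rep()
snap('side','s6.png',(180,60,430,250),3);snap('top','t6.png',(120,60,400,340),2)
```

```text
95 [-0.6 -0.  -1.3]
93 [-0.4  1.  -0.8]
91 [0.  0.7 0.2]
89 [-0.1 -1.8  3.8]
t14.5 [ 613.9 -141.    89.6] [179.8 -75.   78.1] w9.4 F [-0.1 -1.8  3.8] q [ -44.   48.   86.   57.  101. -141.]
t14.7 [ 613.5 -140.5   88.1] [-179.8  -74.9   77.7] w21.1 F [ 0.5 -0.8 -1.4] q [ -44.   48.   86.   57.  100. -141.]
t15.5 [ 601.5 -196.2  104.1] [-179.7  -75.    77.7] w21.1 F [-0.4 -0.2 -0.5] q [ -47.   49.   82.   54.  105. -140.]
```

View pics/s6.png

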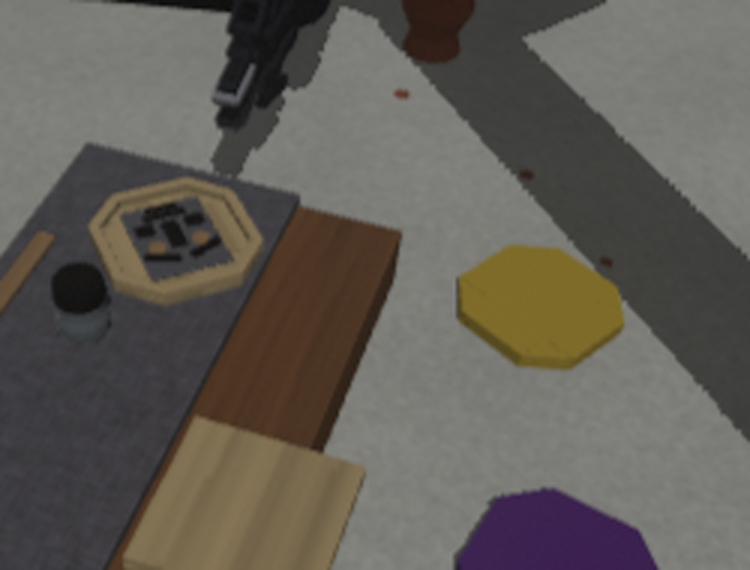

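View pics/t6.png

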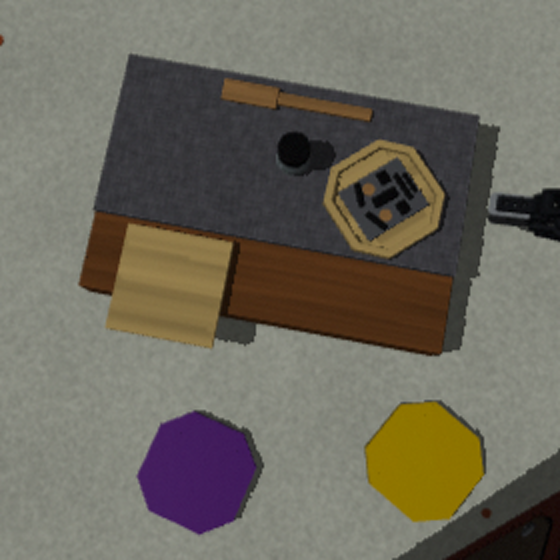

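Run:
```python
from h import *
P=get_obs()['tcp_pos']; 
psi=D['st'][2]+np.pi/2
move_l(P-np.r_[np.cos(psi)*40,np.sin(psi)*40,-30],None,150)
st=D['st'];c,s=np.cos(st[2]),np.sin(st[2])
for n,ref in(('top',(312,159)),('side',(239,141))):
    get_image(n)
    for d in regions_of('octagon',n):
        if np.hypot(*(np.array(d['extent'][:2])-ref))<20:
            M=cv2.GaussianBlur(d['region'].astype(float),(0,0),2);g=back(n,d['extent'][:2],66)[0]
            r=min((least_squares(lambda p:(cv2.GaussianBlur(octmask(n,[p[0],p[1],p[2]/100],60,72),(0,0),2)-M).ravel(),[g[0],g[1],y],diff_step=2e-3,x_scale=[5,5,5]) for y in(58,-21)),key=lambda r:r.cost)
            q=r.x[:2]-st[:2];print(n,round(d['score'],2),r.cost,'stand xy',c*q[0]+s*q[1],-s*q[0]+c*q[1],'yaw',np.degrees(r.x[2]/100-st[2]))
            break
rep()
```

```text
top 0.89 3.8146744270958624 stand xy 66.9248644633311 -104.08628576990132 yaw 45.65107799176482
side 0.83 1.6096330526099925 stand xy 67.94735056781025 -104.50528346313321 yaw 44.92243789767941
t16.2 [ 592.9 -234.5  133.4] [-179.6  -75.1   77.6] w21.1 F [-0.2  0.3  0.9] q [ -50.   48.   80.   53.  108. -139.]
```

Both cameras agree that the plaque lies flat with its centre at stand (67,-104), entirely on the pad. I hand it in.

```bash
python3 -c "
from station import *
wait(.3); print(sign_off())"
```

```text
the job is handed in; nothing more can be done
None
```

The eight-sided plaque is turned over and lies flat on the raised felt pad with its mask face up; I handed the job in at about 16.5 s.

- **What I did:** I gripped the wooden octagon by its outer near corner, because the arm could not reach its near side straight on. I lifted it, rolled it 180° about the tool axis clear of the stand's end, set its far edge on the pad, and released it.
- **Last checks:** Both cameras put its centre at stand x about 67 mm, y about -104 mm, and the flat-plaque model fits both views. By that fit it lies wholly on the pad, about 8 mm from the step. It sits turned 45° to the stand, since the task gave no direction for it.
- **Other things:** By eye in the last pictures, the jar, spatula, square plaque and the two look-alikes had not moved. The gripper was backed clear and touching nothing.
- **One reading that disagreed:** The gripper width showed 9 to 9.5 mm while holding the 12 mm plaque. I did not find out why, but it held firmly throughout.

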